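Clear the corner and hold the square in it

ROBOT

A 6-joint arm with a two-finger parallel gripper is mounted at the origin on a cart in front of the work surface, level with it; the furniture and walls round the work are solid. World frame = base frame: x ahead of the robot, y to its left, z up, the work surface at z = 0. Lengths are in m, angles in rad, forces in N, time in s.
With the tool pointing down it reaches from about 0.325 to 0.85 m from the base axis. Payload 4.4 kg.
Tool frame: the origin (TCP) lies midway between the tips of the shut fingers; the grasp point (between the pads) lies 19 mm behind it; z points along the fingers, y is the line along which they close (so a half turn about z gives the same grasp; the last joint's range is limited). The gripper opens to 94 mm and grips with 3 to 60 N. Pads are 16 mm wide; open, the fingers measure 119 mm over their backs; the gripper's body (75 mm by 177 mm) begins 78 mm behind the grasp point.
Start: joints at [1.188, 0.207, 1.542, -0, 1.393, -0.15], TCP at [0.133, 0.559, 0.205] pointing down, gripper open.
Joint ranges: [-2.73, 2.73], [-0.86, 2.22], [0.23, 2.46], [-1.11, 4.25], [0.08, 2.63], [-2.82, 2.82]. Speed limits (rad/s): [2.79, 2.79, 3.14, 3.14, 3.14, 3.14].

INTERFACE

Orientations are given as a rotation vector (axis times angle).
In Python, from station import * gives the robot as it stands. Calls block until the motion is done:
- reach(position, orientation): joint-space move of the TCP to a pose.
- servo_line(position, rate=0.15, rotation=None, until_force=None): straight line of the TCP; rotation=None keeps the orientation; rate is the mean speed in m/s. With until_force (N) it stops when the force on the tool has changed by that much, and returns True; else False.
- move_j(angles): joint-space move.
- set_gripper(opening): finger opening in m; the grip force is fixed at half the most; returns when the fingers have stopped.
- hold(seconds).
- ik(position, orientation): joint angles nearest the present ones, or None.
- get_obs(): the state.
- grab_frame(name): name is "side" or "top"; returns the picture (384x512x3 uint8, red, green, blue); there is no depth.
- camera_params(name): a dict with "fov_y" (degrees; the focal length in pixels is half the picture's height over the tangent of half this angle, whatever the lens; pixels are square), "cx", "cy" (the principal point, pixels), "eye" and "rotation" of the camera in the world. Camera axes: x right, y up, looking along -z (the intrinsics and any distortion apply to the point x, -y, -z); pixel columns grow to the right and rows downward; lengths in m; the calibration is good to about 2 mm. A picture is of the moment at which its call begins. camera_params takes no time and is no camera call.
A pose or a line that the arm cannot do raises PlanningError and nothing moves.
- finish_job(): hands the job in; it is judged then, once.
The state is a dict: "time": time; "qpos": joint angles; "qd": joint speeds; "joint_efforts": joint torques, N m; "tcp_pos": TCP position; "tcp_rot": TCP orientation; "wrist_force": force on the tool from outside, world axes, zero at the start; "wrist_torque": the same for the moment, N m; "gripper_width": finger opening in m; "finger_force": force on a finger pad.
Only numpy, scipy, OpenCV 4.12 (cv2) and the standard library are available. Lean on these libraries where they do the work, as an engineer would, in place of code of your own. Each camera call takes 0.05 s, during which the arm holds its last target. There are 200 camera calls.

TASK

Lift the handled steel pot off the aluminium base plate and set it down upright on the bench beside the plate, without dropping it. Then grip the blue-based square with the black grip block and press it into the corner between plate and grey upright: base flat on the plate, blade flat against the upright, and square to it and centred on it. Finish while still gripping the square and pushing it lightly both down and against the upright so that both faces touch; do not let go, and leave the bottle, tin and brass tee where they are.

Things in the scene. Friction and masses are not known exactly. Their poses are not given: they have to be found in the camera images.
- plate: aluminium base plate 110 x 250 x 15 mm, fixed to the bench. Origin: centre of its underside, at bench height. x across it (110 mm), y along it (250 mm) towards the end that bears the upright, z up; the top face is 15 mm above the origin.
- upright: grey slotted post 40 x 40 x 132 mm, fixed on the plate, 85 mm along the plate's +y from its centre. Origin: centre of its foot, on the plate's top; axes parallel to the plate's. Working face: its plane y=-20 mm, i.e. 65 mm along +y from the plate's centre. Low dark angle feet on its x sides (to x=+-38 mm) do not stand out of that face.
- pot: open stainless pot, rim 76 mm wide, 60 mm tall, 0.15-0.3 kg, standing on the plate in front of the upright. Origin: centre of its underside, z up. A fixed arched handle spans the mouth along the pot's y axis; its black grip is a bar 12 thick (x), 44 long (y), 14 high, centred 98 mm above the origin.
- square: square, loose, 0.28-0.44 kg. Origin: centre of underside of its blue base, z up. Base 26 (x) x 130 (y) x 22 mm. Steel blade 30 wide, 8 thick, 112 tall at the +y end; face to press: plane y=+65 mm. Black grip 18 (x) x 44 (y), z 22 to 52 mm, centred at y=-20 mm. Seated in the corner its axes are parallel to the plate's and its origin is 15 mm above the plate's origin, on the same vertical.
- blade_face (a point): point on the outer face of the square's blade, on its middle line, 60 mm above the underside of the base and 65 mm along +y from the square's origin; seated, it lies on the working face of the upright.
- bottle: amber reagent bottle with black cap, 62 mm wide, 125 mm tall, loose bystander. Origin: centre of its underside.
- tin: round white and red tin, 65 mm wide, 26 mm tall, loose bystander. Origin: centre of its underside.
- fitting: brass tee fitting, 40 x 67 x 19 mm, loose bystander. Origin: centre of its underside.
Things that resemble listed ones, but are neither listed nor needed, are in the scene too. What is shaped like the pot but pink or turquoise is not meant.

How it is judged:
On the way:
1. The pot stands upright, at rest and released on the bench, off the plate (height (world z) of pot below 0.005 m and angle between pot's own z axis and vertical below 0.08 rad and linear speed of pot below 0.02 m/s and contact force between the fingers and pot below 0.1 N), for 0.2 s.
At the end, for the whole second after the job is handed in: Pot on the bench, upright within 0.08 rad, released. Square gripped (over 3 N), at rest, over 1 N on plate and on upright, blade at the upright, within 2.5 mm of seated in y and z and 10 mm in x of the plate, tilt under 0.03 rad, y axis within 0.035 rad of the plate's (all of step 1 and contact force between square and plate above 1 N and contact force between square and upright above 1 N and contact force between the fingers and square above 3 N and linear speed of square below 0.01 m/s and z of square in the frame of plate between 0.0125 and 0.0175 m and y of square in the frame of plate between -0.0025 and 0.0025 m and x of square in the frame of plate between -0.01 and 0.01 m and y of blade_face in the frame of plate above 0.0615 m and angle between square's own z axis and vertical below 0.03 rad and angle between the y axis of square and the y axis of plate, either way round below 0.035 rad); the arm keeps its last pose, push and grip.
It fails at once if The amber bottle, round tin or brass tee is moved more than 30 mm (distance of any of bottle, tin, fitting from where it was at the start of the episode above 0.03 m).
It fails at once if The pot is tipped over (angle between pot's own z axis and vertical above 0.7 rad).
It fails at once if The square is jammed into the corner with over 60 N (contact force between square and plate above 60 N or contact force between square and upright above 60 N).
It fails at once if The pot is dropped (moves faster than 0.4 m/s untouched by the fingers) (linear speed of pot above 0.4 m/s and contact force between the fingers and pot below 0.05 N).
It also fails if it takes over 72 s, if anything falls off the work surface, if the arm or the gripper's body presses on something with over 40 N, if the wrist force passes 120 N, or if a joint passes its speed limit or range.

## Working session

There is one attempt and no reset: what is moved stays moved. The work goes in short steps, each a Python script; the robot and the scene stay as the last script left them, time stands still between calls to the robot, and variables do not carry over. Pictures are saved under pics/ and viewed, at most 10 in all, crops included, and the job is handed in when it is done.

```bash
ls; mkdir -p pics; python3 - <<'E'
from station import *
import cv2
for n in("side","top"):
    cv2.imwrite(f"pics/{n}0.png",grab_frame(n)[:,:,::-1]); print(n,camera_params(n))
o=get_obs();print(o['time'],o['tcp_pos'],o['tcp_rot'],o['gripper_width'])
E
```

```text
pics
side {'fov_y': 53.814660910322345, 'cx': 257.43734865295784, 'cy': 194.55455139477658, 'eye': array([0.56990085, 0.88163806, 0.66084129]), 'rotation': array([-0.00702645,  1.44498734,  2.75714968])}
top {'fov_y': 44.96152768497811, 'cx': 247.9915716929941, 'cy': 186.7487577297211, 'eye': array([0.38162307, 0.00514022, 1.25538808]), 'rotation': array([ 0.11588684, -0.11437843, -1.58255669])}
0.1 [0.13240334 0.55879303 0.20442242] [-3.64886029e-01 -3.11979160e+00  3.09822108e-03] 0.09394440629423592
```

View pics/top0.png

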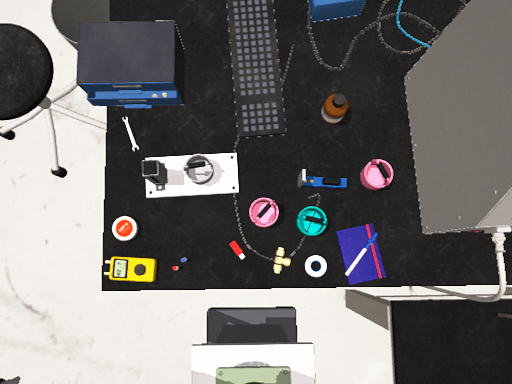

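View pics/side0.png

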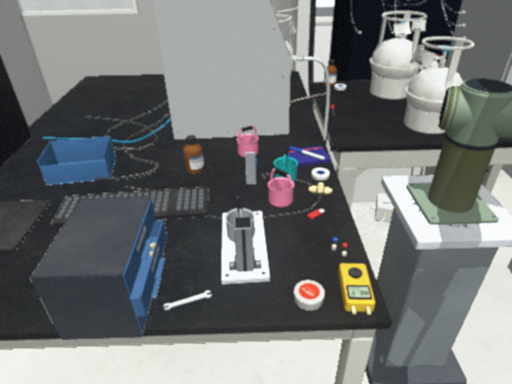

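The top view shows the plate at (145–238, 153–197), the upright at (153,172), the steel pot at (199,168) and the square at (323,180) with its blade on the left. There are four candidates for the pot: steel (199,168), pink (264,212) and (377,174), and turquoise (312,221). Only the steel one fits, and it stands on the plate. The bottle is at (335,108), the tin at (124,229) and the tee at (281,260).

```bash
cat > h.py <<'E'
from station import *
import numpy as np, cv2
from scipy.spatial.transform import Rotation as R
def cam(n):
    c=camera_params(n); f=192/np.tan(np.radians(c['fov_y']/2)); return c,f,R.from_rotvec(c['rotation'])
def ray(n,uv):
    c,f,r=cam(n); d=np.array([(uv[0]-c['cx'])/f,-(uv[1]-c['cy'])/f,-1.]); return c['eye'],r.apply(d)
def onz(n,uv,z):
    e,d=ray(n,uv); return e+d*(z-e[2])/d[2]
def proj(n,p):
    c,f,r=cam(n); q=r.inv().apply(np.asarray(p)-c['eye']); return np.array([c['cx']-f*q[0]/q[2],c['cy']+f*q[1]/q[2]])
def two(a,b):
    (e1,d1),(e2,d2)=ray("top",a),ray("side",b)
    s=np.linalg.lstsq(np.c_[d1,-d2],e2-e1,rcond=None)[0]; p,q=e1+s[0]*d1,e2+s[1]*d2
    return (p+q)/2,np.linalg.norm(p-q)
def down(yaw):  # tool pointing down, closing axis (tool y) along world angle yaw
    y=np.array([np.cos(yaw),np.sin(yaw),0]);z=np.array([0,0,-1.]);return R.from_matrix(np.c_[np.cross(y,z),y,z]).as_rotvec()
E
python3 - <<'E'
from h import *
t=cv2.imread("pics/top0.png"); s=cv2.imread("pics/side0.png")
a=cv2.resize(t[145:205,138:358],None,fx=3.6,fy=3.6,interpolation=cv2.INTER_CUBIC)
b=cv2.resize(s[140:290,205:345],None,fx=2.4,fy=2.4,interpolation=cv2.INTER_CUBIC)
im=np.zeros((600,800,3),np.uint8); im[:a.shape[0],:a.shape[1]]=a[:,:800]; im[230:230+b.shape[0],:b.shape[1]]=b
cv2.imwrite("pics/crop1.png",im)
# plate: white box
m=(t.min(2)>170).astype(np.uint8); m[:, :130]=0;m[:,260:]=0;m[:145]=0;m[205:]=0
r=cv2.minAreaRect(cv2.findNonZero(m)); bx=cv2.boxPoints(r); print(bx)
P=np.array([onz("top",p,.015) for p in bx]);print(P.round(4),P.mean(0),np.linalg.norm(np.diff(P,axis=0),axis=1))
h=cv2.cvtColor(t,cv2.COLOR_BGR2HSV); m=((h[...,0]>100)&(h[...,0]<122)&(h[...,1]>130)&(h[...,2]>70)).astype(np.uint8);m[:165]=0;m[195:]=0;m[:,:290]=0;m[:,355:]=0
r=cv2.minAreaRect(cv2.findNonZero(m));bx=cv2.boxPoints(r);print(bx);P=np.array([onz("top",p,.022) for p in bx]);print(P.round(4),P.mean(0))
E
```

```text
[[128.74777 195.78317]
 [132.15042 144.74335]
 [262.0398  153.40265]
 [258.63715 204.44247]]
[[ 0.5446  0.3268  0.015 ]
 [ 0.6855  0.3207  0.015 ]
 [ 0.6559 -0.0347  0.015 ]
 [ 0.5159 -0.0229  0.015 ]] [0.60049551 0.14745188 0.015     ] [0.1410257  0.35663896 0.14044798]
[[301.9767  185.37355]
 [302.61093 175.2257 ]
 [346.56424 177.97276]
 [345.93002 188.12062]]
[[ 0.565  -0.1401  0.022 ]
 [ 0.5926 -0.1427  0.022 ]
 [ 0.5833 -0.2608  0.022 ]
 [ 0.5557 -0.2579  0.022 ]] [ 0.57413929 -0.2003964   0.022     ]
```

View pics/crop1.png

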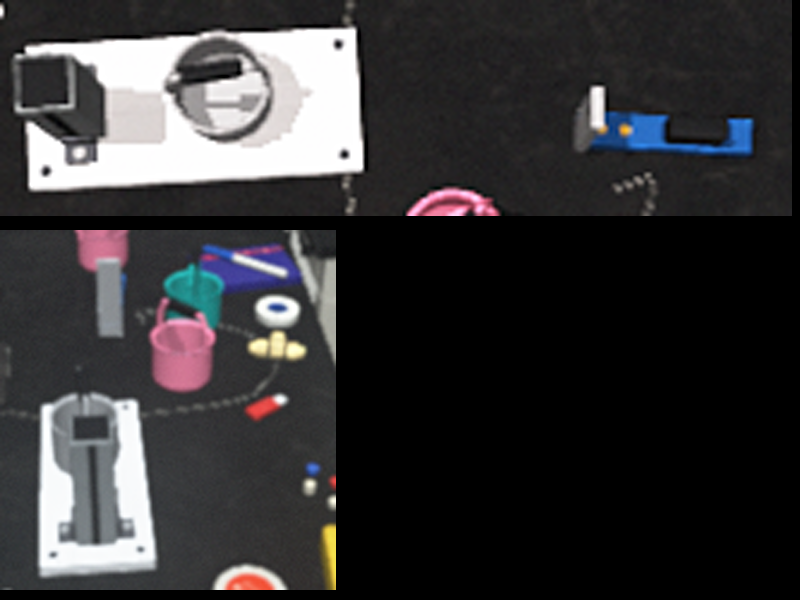

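The crop confirms the steel pot on the plate, with its black grip at about (195,165), and the square with its blue base, black grip at (332,181) and blade at (303,177), which points to the left (+y). Next I'll get refined numbers for the plate, grip and square.

```bash
python3 - <<'E'
from h import *
t=cv2.imread("pics/top0.png")
m=(t.min(2)>140).astype(np.uint8); m=cv2.morphologyEx(m,cv2.MORPH_OPEN,np.ones((3,3)))
n,l,st,_=cv2.connectedComponentsWithStats(m,connectivity=4); k=l[185,190]; print(st[k])
c=cv2.findNonZero((l==k).astype(np.uint8)); r=cv2.minAreaRect(c); bx=cv2.boxPoints(r); print(bx)
P=np.array([onz("top",p,.015) for p in bx]);print(P.round(4),P.mean(0),np.linalg.norm(np.diff(P,axis=0),axis=1))
# edge lines: right end, bottom, top of plate
pts=c[:,0]; ed={}
bot=np.array([[x,pts[pts[:,0]==x][:,1].max()+.5] for x in range(152,232)]);top=np.array([[x,pts[pts[:,0]==x][:,1].min()-.5] for x in list(range(160,185))+list(range(212,232))])
rt=np.array([[pts[pts[:,1]==y][:,0].max()+.5,y] for y in range(158,190)])
for nme,e in(("bot",bot),("top",top),("rt",rt)):
    W=np.array([onz("top",p,.015)[:2] for p in e]).astype(np.float32)
    vx,vy,x,y=cv2.fitLine(W,cv2.DIST_HUBER,0,.001,.001).ravel(); print(nme,x,y,np.degrees(np.arctan2(vy,vx)))
g=(t.max(2)<60).astype(np.uint8); q=g.copy()*0; q[158:176,184:210]=g[158:176,184:210]
n,l,st,ce=cv2.connectedComponentsWithStats(q); print(st[1:],ce[1:])
k=1+st[1:,4].argmax(); r=cv2.minAreaRect(cv2.findNonZero((l==k).astype(np.uint8)));bx=cv2.boxPoints(r);print(bx)
P=np.array([onz("top",p,.117) for p in bx]);print(P.round(4),P.mean(0))
q=g*0;q[172:192,318:345]=g[172:192,318:345]
for rr in t[174:190,318:345].max(2): print(*rr)
E
```

```text
[ 145  153   94   45 2887]
[[143.63214 157.29047]
 [236.24695 151.9473 ]
 [238.57465 192.29376]
 [145.95984 197.63693]]
[[0.6499 0.2886 0.015 ]
 [0.661  0.0357 0.015 ]
 [0.5497 0.0306 0.015 ]
 [0.5389 0.2803 0.015 ]] [0.59988853 0.15877578 0.015     ] [0.25314622 0.11145023 0.24990973]
bot 0.54257625 0.1926096 -87.45168
top 0.65625167 0.1357816 -87.43712
rt 0.613161 0.033600952 3.2268589
[[187 162  18   6  78]
 [187 172   1   1   1]] [[195.78205128 164.47435897]
 [187.         172.        ]]
[[186.91805 163.0984 ]
 [203.95903 161.54921]
 [204.37706 166.14757]
 [187.33607 167.69676]]
[[0.6114 0.1568 0.117 ]
 [0.6147 0.1142 0.117 ]
 [0.603  0.1131 0.117 ]
 [0.5997 0.1557 0.117 ]] [0.60722313 0.1349206  0.117     ]
32 38 40 40 42 43 38 36 37 36 32 36 36 34 32 32 33 36 35 33 32 34 36 32 31 31 35
32 38 37 37 38 44 42 38 36 35 35 35 31 34 31 38 33 35 32 34 34 34 29 32 29 30 28
36 33 27 30 30 35 31 32 34 27 26 29 34 33 32 34 34 34 34 38 34 29 29 32 29 29 34
181 184 184 196 184 108 30 35 30 33 29 33 30 33 39 32 30 29 29 31 25 27 27 20 26 31 29
199 202 200 211 169 60 28 38 40 38 36 37 35 34 3
[... 350 characters left out ...]
1 40 42 44 43 45 46 42 45 45 40 39 92 172 202 198 193
199 198 200 175 98 12 15 17 16 17 17 22 24 24 26 26 28 29 28 31 32 46 95 171 199 194 192
200 199 201 197 148 52 19 16 17 10 9 11 13 13 12 7 12 12 16 15 32 88 119 134 172 196 194
211 211 215 214 213 199 192 191 192 191 191 191 190 167 135 134 135 107 61 63 97 119 118 156 192 198 199
111 110 113 118 127 129 125 130 134 155 168 176 176 168 190 214 223 229 212 199 199 206 200 203 206 204 206
38 36 38 45 53 52 48 52 59 69 81 82 86 89 108 125 127 132 122 110 110 114 121 122 121 122 125
38 39 39 38 36 36 38 32 35 33 37 32 32 39 36 34 33 35 30 29 29 31 41 44 47 50 55
38 39 42 38 37 42 37 34 36 35 35 33 33 33 32 36 36 31 28 30 29 31 34 33 32 34 37
```

```bash
cat >> h.py <<'E'
def ori(p,yaw):
    q0=np.array(get_obs()['qpos']); best=None
    for y in(yaw,yaw+np.pi):
        q=ik(p,down(y))
        if q is not None and (best is None or abs(q[5])<abs(best[0][5])): best=(q,down(y))
    return best[1]
def st(tag=""):
    o=get_obs(); print(tag,round(o['time'],2),np.round(o['tcp_pos'],4),'w',round(o['gripper_width'],4),'ff',np.round(o['finger_force'],2),'F',np.round(o['wrist_force'],2)); return o
E
python3 - <<'E'
from h import *
g=np.array([.607,.135]); yaw=np.radians(4.4)
p=np.array([*g,.25]); o=ori(p,yaw)
reach(p,o); set_gripper(.05); st("above")
servo_line([*g,.130],.2); st()
servo_line([*g,.095],.05,until_force=6); st("down")
set_gripper(0); a=st("grip")
servo_line([*g,.20],.1); st("lift")
cv2.imwrite("pics/top1.png",grab_frame("top")[:,:,::-1]);cv2.imwrite("pics/side1.png",grab_frame("side")[:,:,::-1])
im=np.vstack([cv2.resize(cv2.imread("pics/top1.png")[90:270,90:400],(517,300)),cv2.resize(cv2.imread("pics/side1.png")[100:300,170:515],(517,300))]);cv2.imwrite("pics/v1.png",im)
E
```

```text
above 3.2 [0.607 0.135 0.25 ] w 0.0499 ff 0.0 F [ 0.09 -0.9  -0.16]
 3.95 [0.608  0.1351 0.1311] w 0.05 ff 0.0 F [ 0.24 -0.24  0.32]
down 4.8 [0.6072 0.135  0.0951] w 0.0497 ff 0.0 F [ 0.24  0.48 -0.11]
grip 5.47 [0.6069 0.1351 0.095 ] w 0.012 ff 29.86 F [0.04 0.06 0.91]
lift 6.67 [0.6063 0.1349 0.1989] w 0.0118 ff 29.86 F [-0.36 -0.17 -2.75]
```

View pics/v1.png

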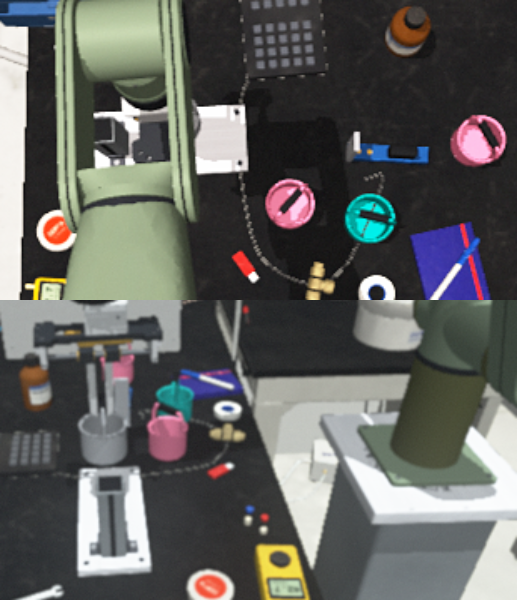

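The pot is held and hangs upright in the side view, about 0.28 kg. The bench in front of the plate, around top pixel (185,232), was empty in the first picture, so I'll set it down there.

```bash
python3 - <<'E'
from h import *
d=onz("top",(186,234),0); print(d, onz("top",(124,229),.026), onz("top",(264,212),.06),onz("top",(183,265),0))
x,y=d[:2]
servo_line([x,y,.20],.2); st()
servo_line([x,y,.095],.15)
print(servo_line([x,y,.076],.03,until_force=3)); st("touch")
set_gripper(.05); st("open")
servo_line([x,y,.20],.2); 
# square
e=np.array([(.5833+.5557)/2,(-.2608-.2579)/2]); u=np.array([.0093,.1180]);u/=np.linalg.norm(u)
c=e+65*u/1000; g=c-.020*u; yaw=np.arctan2(u[1],u[0]); print("square",c,np.degrees(yaw),"grip",g,proj("top",[*g,.052]))
p=[*g,.20]; reach(p,ori(p,yaw-np.pi/2)); st("above square")
E
```

```text
[0.44042352 0.17393664 0.        ] [0.45480057 0.33447766 0.026     ] [ 0.49124035 -0.03539554  0.06      ] [0.3581186  0.18155217 0.        ]
 7.78 [0.4415 0.1738 0.2004] w 0.0116 ff 29.86 F [ 0.09  0.18 -1.42]
True
touch 9.16 [0.4402 0.1742 0.0796] w 0.0115 ff 30.0 F [0.93 1.22 3.03]
open 9.92 [0.4391 0.1738 0.0788] w 0.0497 ff 0.0 F [ 0.19 -0.95  0.18]
square [ 0.57460704 -0.19455094] 85.49363083043714 grip [ 0.57303565 -0.21448911] [331.47549024 180.21043855]
above square 12.19 [ 0.5731 -0.2131  0.1998] w 0.0498 ff 0.0 F [-0.14 -0.42 -0.2 ]
```

```bash
python3 - <<'E'
from h import *
g=np.array([.5730,-.2145])
servo_line([*g,.07],.15); print(servo_line([*g,.028],.05,until_force=5)); st("down")
set_gripper(0); st("grip")
servo_line([*g,.20],.12); st("lift")
for n in("top","side"): cv2.imwrite(f"pics/{n}2.png",grab_frame(n)[:,:,::-1])
im=np.vstack([cv2.resize(cv2.imread("pics/top2.png")[90:270,90:400],(517,300)),cv2.resize(cv2.imread("pics/side2.png")[100:300,100:445],(517,300))]);cv2.imwrite("pics/v2.png",im)
E
```

```text
False
down 14.2 [ 0.5733 -0.2147  0.0283] w 0.05 ff 0.0 F [ 0.7  -0.64  0.86]
grip 14.8 [ 0.5727 -0.2145  0.0281] w 0.0179 ff 29.96 F [-1.78  0.8   1.25]
lift 16.38 [ 0.5724 -0.2142  0.1988] w 0.0177 ff 29.95 F [ 0.2  -0.76 -4.08]
```

View pics/v2.png

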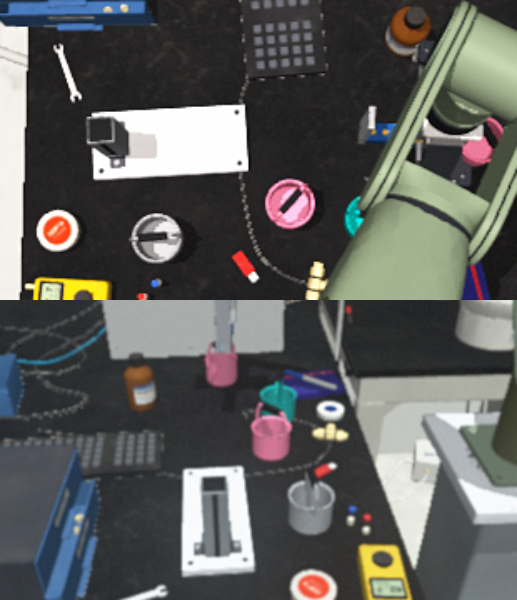

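The pot stands upright on the bench at about (158,238) in the crop, released, and the square hangs level in the gripper. The plate is now unobstructed, so I'll measure it once more and carry the square over.

```bash
python3 - <<'E'
from h import *
t=cv2.imread("pics/top2.png")
m=(t.min(2)>140).astype(np.uint8); m=cv2.morphologyEx(m,cv2.MORPH_OPEN,np.ones((3,3)))
n,l,s_,_=cv2.connectedComponentsWithStats(m,connectivity=4); pts=np.argwhere(l==l[185,190])[:,::-1]
ed={"bot":[[x,pts[pts[:,0]==x][:,1].max()+.5] for x in range(152,232)],"top":[[x,pts[pts[:,0]==x][:,1].min()-.5] for x in range(165,232)],"rt":[[pts[pts[:,1]==y][:,0].max()+.5,y] for y in range(158,190)]}
L={}
for k,e in ed.items():
    W=np.array([onz("top",p,.015)[:2] for p in e]).astype(np.float32)
    vx,vy,x,y=cv2.fitLine(W,cv2.DIST_HUBER,0,.001,.001).ravel(); L[k]=(np.array([x,y]),np.array([vx,vy])); print(k,x,y,np.degrees(np.arctan2(vy,vx)))
v=L["top"][1]+L["bot"][1]; v/=np.linalg.norm(v); v*=np.sign(v[1]); n=np.array([v[1],-v[0]])
a,b=L["top"][0]@n,L["bot"][0]@n; print("width",a-b); c=n*(a-.055+b+.055)/2+v*(L["rt"][0]@v+.125); yaw=np.arctan2(v[1],v[0])
print("plate",c,np.degrees(yaw)); np.save("plate.npy",[*c,yaw])
q=c-v*.055; p=[*q,.21]; print(q)
reach(p,ori(p,yaw-np.pi/2)); st("above")
servo_line([*q,.065],.15); st("low")
for nme in("top","side"): cv2.imwrite(f"pics/{nme}3.png",grab_frame(nme)[:,:,::-1])
im=np.vstack([cv2.resize(cv2.imread("pics/top3.png")[120:220,110:280],(510,300)),cv2.resize(cv2.imread("pics/side3.png")[160:300,180:418],(510,300))]);cv2.imwrite("pics/v3.png",im)
E
```

```text
bot 0.54257625 0.1926096 -87.45168
top 0.6565713 0.13852857 -87.6705
rt 0.613161 0.033600952 3.2268589
width 0.111590505
plate [0.5998898  0.15814903] 92.4389
[0.6022303  0.10319886]
above 17.7 [0.6024 0.1019 0.2099] w 0.018 ff 29.95 F [-0.72 -0.57 -3.95]
low 18.82 [0.6035 0.1031 0.0663] w 0.0181 ff 29.95 F [ 0.39  0.28 -3.9 ]
```

View pics/v3.png

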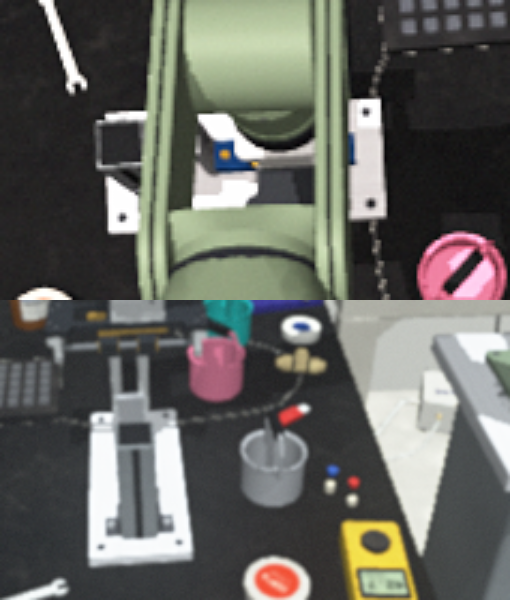

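The square hangs above the plate along its middle line, with the blade a few cm from the upright and square to it. Now I'll seat it with guarded moves.

```bash
python3 - <<'E'
from h import *
*c,yaw=np.load("plate.npy"); c=np.array(c); v=np.array([np.cos(yaw),np.sin(yaw)])
q=c-v*.055; o=st()
print(servo_line([*q,.036],.03,until_force=4)); o=st("plate"); z=o['tcp_pos'][2]
servo_line([*q,z+.002],.03); st("up")
q2=c-v*.012
print(servo_line([*q2,z+.002],.03,until_force=5)); o=st("upright"); p=np.array(o['tcp_pos']); print("along",(p[:2]-c)@v)
print(servo_line([*p[:2],z-.006],.015,until_force=9)); hold(.3);o=st("down"); p=np.array(o['tcp_pos']); print("along",(p[:2]-c)@v,"Fy",np.array(o['wrist_force'])[:2]@v)
E
```

```text
18.92 [0.6036 0.1032 0.0666] w 0.0176 ff 29.95 F [ 0.54  0.39 -3.76]
True
plate 19.62 [0.6017 0.1032 0.0429] w 0.0177 ff 30.0 F [0.2  0.07 4.81]
up 19.93 [0.6016 0.1031 0.044 ] w 0.0177 ff 30.0 F [ 0.16  0.12 -4.35]
True
upright 21.03 [0.5996 0.139  0.0436] w 0.0179 ff 30.0 F [ 0.71 -1.16 -3.18]
along -0.01912575206328696
True
down 21.54 [0.599  0.1389 0.043 ] w 0.0181 ff 30.0 F [-0.82 -0.88  5.39]
along -0.0191706899725435 Fy -0.8442485300046281
```

```bash
python3 - <<'E'
from h import *
*c,yaw=np.load("plate.npy"); c=np.array(c); v=np.array([np.cos(yaw),np.sin(yaw)])
p=np.array(get_obs()['tcp_pos']); q=p[:2]+v*.008
print(servo_line([*q,p[2]],.015,until_force=10)); hold(.3)
for i in range(3):
    hold(.2);o=st("push"); print("along",(np.array(o['tcp_pos'])[:2]-c)@v,"across",(np.array(o['tcp_pos'])[:2]-c)@np.array([v[1],-v[0]]),"Fy",np.array(o['wrist_force'])[:2]@v, np.round(o['wrist_torque'],2), "yaw err",np.round(np.degrees(np.array((R.from_rotvec(o['tcp_rot']).as_matrix()))),2).tolist())
for nme in("top","side"): cv2.imwrite(f"pics/{nme}4.png",grab_frame(nme)[:,:,::-1])
im=np.vstack([cv2.resize(cv2.imread("pics/top4.png")[120:220,110:280],(510,300)),cv2.resize(cv2.imread("pics/side4.png")[160:300,180:418],(510,300))]);cv2.imwrite("pics/v4.png",im)
E
```

```text
True
push 22.39 [0.5991 0.1391 0.0429] w 0.0181 ff 30.0 F [-0.65  0.17  3.84]
along -0.01895781731667376 across -0.0016080479982380986 Fy 0.1939730380983904 [ 0.22 -0.04 -0.04] yaw err [[-2.53, 57.24, -0.6], [57.24, 2.52, -0.46], [-0.44, -0.62, -57.29]]
push 22.59 [0.5991 0.1391 0.043 ] w 0.0179 ff 30.0 F [0.72 0.   4.58]
along -0.01897729067768334 across -0.0015924926446419622 Fy -0.02791329744125538 [ 0.29 -0.12 -0.  ] yaw err [[-2.53, 57.24, -0.59], [57.24, 2.52, -0.47], [-0.44, -0.61, -57.29]]
push 22.79 [0.5991 0.1391 0.043 ] w 0.0176 ff 30.0 F [0.08 0.81 5.9 ]
along -0.018981073957512765 across -0.0015795407228002506 Fy 0.8041344113652081 [ 0.26 -0.1   0.01] yaw err [[-2.53, 57.24, -0.59], [57.24, 2.52, -0.47], [-0.44, -0.61, -57.29]]
```

View pics/v4.png

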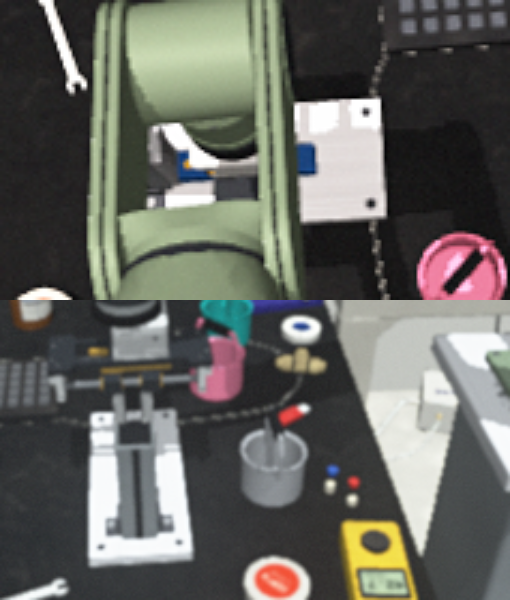

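The square sits at the seated position, within about 1 mm. But the stop on force relaxes the push, so I'll add small position offsets and read the forces.

```bash
python3 - <<'E'
from h import *
*c,yaw=np.load("plate.npy"); c=np.array(c); v=np.array([np.cos(yaw),np.sin(yaw)])
p=np.array(get_obs()['tcp_pos']); 
for k in range(1,9):
    servo_line([*(p[:2]+v*.0007*k),p[2]-.0007],.02); hold(.2)
    F=[];T=[]
    for i in range(8): hold(.03);o=get_obs();F.append(o['wrist_force']);T.append(o['tcp_pos'])
    F=np.mean(F,0);T=np.mean(T,0);print(k,"push",-F[:2]@v,"down",F[2]+4,"along",(T[:2]-c)@v,"z",T[2])
    if -F[:2]@v>7: break
print(get_obs()['time'])
E
```

```text
1 push 2.3017136747691067 down 12.228133801178593 along -0.018983380058541405 z 0.0429354926000151
2 push 3.5989651955392072 down 12.06798350884748 along -0.018964930890161914 z 0.04293146134674574
3 push 4.924616614410015 down 12.126546501870678 along -0.018928761028922794 z 0.04292832047673973
4 push 6.239136843751215 down 12.54202527773331 along -0.018915424409191944 z 0.04293500693323767
5 push 8.208293777896953 down 12.542662766499552 along -0.018884988235258332 z 0.04292506665196186
26.475
```

Push is 8 N and down is 12.5 N. Plate friction might be taking part of the push, so I'll raise it a little more, well below 60 N, and hand in.

```bash
python3 - <<'E'
from h import *
*c,yaw=np.load("plate.npy"); c=np.array(c); v=np.array([np.cos(yaw),np.sin(yaw)])
p=np.array(get_obs()['tcp_pos'])-[0,0,.0007]
for k in range(5,13):
    servo_line([*(p[:2]+v*.0007*k),p[2]],.02); hold(.2)
    F=[]
    for i in range(8): hold(.03);o=get_obs();F.append(o['wrist_force'])
    F=np.mean(F,0);T=np.array(o['tcp_pos']);print(k,"push",-F[:2]@v,"down",F[2]+4,"along",(T[:2]-c)@v,"z",T[2],"ff",o['finger_force'],o['wrist_torque'])
    if -F[:2]@v>14: break
hold(.5); st("end"); print(finish_job())
E
```

```text
5 push 8.445852594079266 down 12.357236766371724 along -0.018869005927810056 z 0.04292540387486035 ff 30.00441312789917 [-1.32169293  0.24235914 -0.02431666]
6 push 9.853635397106112 down 12.641820537155375 along -0.018835709310616667 z 0.04291075164920457 ff 30.004920065402985 [-1.60416793  0.21184607 -0.02894231]
7 push 10.887704212684001 down 12.580076655473455 along -0.018760187809342483 z 0.04290477906260881 ff 30.004460513591766 [-1.87759714  0.21796551  0.02682505]
8 push 12.80245951075828 down 12.742190864664787 along -0.01873158536776252 z 0.04291573736233098 ff 30.003816783428192 [-2.16946918  0.15115747 -0.00817443]
9 push 14.005795859809503 down 13.049094493965432 along -0.01869159909459414 z 0.04289244233816508 ff 30.004679560661316 [-2.41729125  0.22792401 -0.03178403]
end 30.56 [0.5991 0.1394 0.0429] w 0.0179 ff 30.0 F [ -0.79 -14.99   8.98]
the job is handed in; nothing more can be done
None
```

The job is handed in, but no verdict came back: the pot stands upright and released on the bench beside the plate, and the square is still gripped in the corner, pushed about 14 N against the upright and 13 N down.

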